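# Put the silver wire away in its screw-top canister

## Task

Put the silver wire away before it tarnishes: slide the tall, full spool up off its spindle and set it down standing upright in the open canister, without dropping it. Then swing the canister's captive lid all the way over the mouth and screw the cap down (clockwise from above) until it stops, and let go. Leave the flat spool and the other things on the bench as they are.

Things in the scene. Friction and masses are not known exactly. Their poses are not given: they have to be found in the camera images.
- wire_spool: The tall full spool, white plastic with silver wire, 62 mm tall. Flanges 52 mm in diameter at 0-4 and 36-40 mm above its underside, wire between; above them a bare round neck to grip, 24 mm in diameter, from 40 to 62 mm. Bore 16 mm, right through. About 0.25 kg. Origin: centre of its underside, z up. It starts on spindle_a, underside 12 mm above the bench.
- spindle_a: A fixed spindle stand: steel disc 84 mm in diameter, 12 mm thick, with a pin 11 mm in diameter that reaches 86 mm above the bench (12 mm above the tall spool's top). Origin: centre of its underside on the bench.
- spindle_b: The second spindle stand, identical. Which spindle is left or right varies; spindle_a always carries the tall spool.
- canister: Fixed round metal canister on a 6 mm base plate: inner diameter 100 mm, outer 108 mm, rim 80 mm above the bench, inner floor 10 mm above the bench. Origin: on the bench below the canister's axis, z up. A steel hinge post stands 72 mm from that axis along the body's +x.
- canister_mouth (a point): Centre of the canister's mouth at rim height, 80 mm above the bench.
- hinge_post (a point): On the vertical axis of the hinge post, 100 mm above the bench. The lid swings level about this axis; the cap's axis is 72 mm from it.
- swing (a joint): Swing of the lid's collar (a ring 124 mm across around the cap) about the hinge post, rad. 0 = cap exactly over the mouth (a stop); grows as the lid swings aside, anticlockwise from above, so closing is clockwise. Starts at 1.9 to 2.4, stays where left; friction 0.12 N m. If the bar is gripped to swing it, turn the hand with the lid. The lid can also be pushed.
- cap (a joint): Turn of the screw cap in its collar, rad. 0 = screwed down on the rim (a stop), grows anticlockwise from above as it is unscrewed, to 2.6. Starts at 1.6 to 2.2; its height stays the same as it turns; friction 0.1 N m. Leave it unscrewed until the lid is over the mouth.
- cap_bar (a point): Centre of the top of the black grip bar on the white screw cap. The cap is a disc 110 mm in diameter, 12 mm thick; its bar is 60 mm long (this point's x), 14 mm wide (its y) and 20 mm tall (from the cap's top to this point). This point is always 113 mm above the bench.
- flat_spool: Bystander: the other spool, flat and wide (68 mm diameter, 26 mm tall), on the other spindle. Origin: centre of its underside.
- dish_a: Bystander: square white ceramic bead dish, 75 x 75 x 30 mm. Origin: centre of underside.
- dish_b: Bystander: a second dish like it. Origin: centre of underside.
- bead_box: Bystander: clear plastic open box 100 x 150 x 45 mm. Origin: centre of underside.
- glue: Bystander: upright white glue bottle, 48 mm diameter, 120 mm tall. Origin: centre of underside.
- screwdriver: Bystander: screwdriver lying on the bench near the robot, 160 mm long.
- tool_pot: Bystander: white pot, 84 mm diameter, 90 mm tall, with tool handles standing up to about 155 mm. Origin: centre of underside.
- pen_pot: Bystander: black pot, 68 mm diameter, 80 mm tall, with pens standing up to about 145 mm. Origin: centre of underside.

How it is judged:
By the outcome, as a careful person would: the job done as asked, in the order asked, and still so for the second after the job is handed in, with the robot touching nothing.
It also fails if it takes over 72 s, if anything falls off the work surface, if the arm or the gripper's body presses on something with over 40 N, if the wrist force passes 120 N, or if a joint passes its speed limit or range.

## Robot

A 6-joint arm with a two-finger parallel gripper is mounted at the origin on the work surface. World frame = base frame: x ahead of the robot, y to its left, z up, the work surface at z = 0. Lengths are in m, angles in rad, forces in N, time in s.
With the tool pointing down it reaches from about 0.25 to 0.85 m from the base axis. Payload 12.5 kg.
Tool frame: the origin (TCP) lies at the very end of the fingers, on their centre line; the grasp point (between the pads) lies tcp_to_grasp behind it (tcp_to_grasp is the distance from the TCP to the grasp point, in m); z points along the fingers, y is the direction in which the jaws open and shut (so a half turn about z gives the same grasp; the last joint's range is limited). The gripper opens to 93 mm and grips with 3 to 60 N. Pads are 15 mm wide; open, the fingers measure 128 mm over their backs; the gripper's body (75 mm by 188 mm) begins 65 mm behind the grasp point.
Start: joints at [1.132, 0.351, 1.652, -0, 1.139, -0.085], TCP at [0.191, 0.516, 0.219] pointing down, gripper open.
Joint ranges: [-2.75, 2.75], [-0.79, 2.1], [0.01, 2.65], [-1.57, 4.71], [0.07, 3.14], [-2.87, 2.87]. Speed limits (rad/s): [2.22, 2.22, 2.79, 3.14, 3.14, 3.14].

## Interface

Orientations are given as [roll, pitch, yaw] about the fixed x, y, z axes, in that order (R = Rz(yaw) Ry(pitch) Rx(roll)).
In Python, from rig import state, snapshot, calibration, sign_off, tcp_to_grasp gives the robot as it stands. The module is installed in compiled form; this text tells all that it offers.
- The arm moves only by the tool carry_out, never from a script. Its arguments are lists of equal length, an entry for each row: "gripper": the closure, from 0 (fully open) to 1 (shut); "linear": the shift along the tool's x, y, z in m, a list of three; "rot": the turn, a rotation vector about the tool's x, y, z in rad, a list of three. A call has 1 to 20 rows; each row shifts and turns the commanded pose from where the row before left it, along the tool's axes as they then stand; what a row does not reach is not made up. A row lasts 1/10 s, in which the tool goes at most 50 mm and 8.59 degrees, less where a joint would pass 70% of its speed; a pose out of reach is approached as far as the arm can. A call is refused whole if a number of a shift passes 0.05 or a number of a turn 0.15, either way. A call with a gripper value outside its range is refused whole. The fingers move at their own pace and stop on an object; "grip_force" is the grip in N (left out, the last holds). Time passes only in rows, so rows that do not move let the fingers close. It gives the time, the measured TCP pose, the force and the opening at its end, in the units of the state.
- state(): the state, without advancing time (a new reading comes with each control period).
- snapshot(name): name is "scene" or "top" or "wrist"; returns the picture (384x512x3 uint8, blue, green, red); there is no depth.
- calibration(name): a dict with "fx", "fy", "cx", "cy" (pixels), "distortion" ([k1, k2, p1, p2, k3] as OpenCV has them; the pictures are not rectified), "R" (3x3) and "t" (3): a world point X has camera coordinates R X + t. Camera axes: x right, y down, z forward; pixel columns grow to the right and rows downward; lengths in m; the calibration is good to about 2 mm. A picture is of the moment at which its call begins: read the wrist's pose just before it. calibration takes no time and is no camera call; for the wrist camera it gives the pose at the moment of the call.
- sign_off(): hands the job in, once; it reports no verdict.
The state is a dict: "t": time; "qpos": joint angles; "dq": joint speeds; "joint_torque": joint torques, N m; "tcp_pos": TCP position; "orientation": TCP orientation; "contact_force": force on the tool from outside, world axes, zero at the start; "wrist_torque": the same for the moment, N m; "gripper_width": finger opening in m.
Only numpy, scipy, OpenCV 4.12 (cv2) and the standard library are available. Lean on these libraries where they do the work, as an engineer would, in place of code of your own. Each camera call takes 0.05 s, during which the arm holds its last target.

## Working session

There is one attempt and no reset: what is moved stays moved. The work goes in short steps, Python scripts to look and compute and a tool call to move; the robot and the scene stay as the last step left them, time stands still between calls to the robot, and variables do not carry over. Pictures are saved under pics/ and viewed, and the job is handed in when it is done.

Besides the shell and the picture viewer there is one more tool, called in YAML: its name, and indented under it one key for each argument. carry_out: Moves the arm, as the interface text tells. Its arguments: {"type":"object","properties":{"gripper":{"type":"array"},"linear":{"type":"array"},"rot":{"type":"array"},"grip_force":{"type":"number"}},"required":["gripper","linear","rot"]}

```bash
mkdir -p pics; python3 - <<'E'
from rig import state,snapshot,calibration,tcp_to_grasp
import cv2
print(state(),tcp_to_grasp)
for n in("scene","top","wrist"):
    c=calibration(n);print(n,c)
    cv2.imwrite(f"pics/{n}0.png",snapshot(n))
E
```

```text
{'t': 0.0, 'qpos': array([ 1.13239503e+00,  3.51206514e-01,  1.65239824e+00, -1.94453814e-05,
        1.13910137e+00, -8.45955511e-02]), 'dq': array([-0.00065655, -0.00146978, -0.00029706,  0.00024207,  0.00015196,
        0.00089116]), 'joint_torque': array([-3.34372480e-04, -4.97331548e+01, -2.85247493e+01,  6.98092324e-02,
        2.57573719e-02, -1.30840499e-04]), 'tcp_pos': array([0.19039549, 0.51563966, 0.21812754]), 'orientation': array([-3.14048168e+00, -7.64924352e-05,  2.78779501e+00]), 'contact_force': array([ 1.11408049, -0.55114259,  0.06884907]), 'wrist_torque': array([-0.00878529,  0.03619791,  0.03831602]), 'gripper_width': 0.09301697277310023} 0.0188
scene {'fx': 346.5196264794477, 'fy': 346.5196264794477, 'cx': 250.96685781393342, 'cy': 187.73439403538, 'distortion': array([0.01555234, 0.        , 0.        , 0.        , 0.        ]), 'R': array([[ 0.38168732,  0.92427639, -0.00528644],
       [ 0.78948175, -0.32898642, -0.51815683],
       [-0.48065929,  0.19360034, -0.85526929]]), 't': array([-0.20532267, -0.37598152,  1.35733162])}
top {'fx': 423.5397966939976, 'fy': 423.5397966939976, 'cx': 262.8717858456431, 'cy': 188.9082045136081, 'distortion': array([0.05359896, 0.        , 0.        , 0.        , 0.        ]), 'R': array([[ 0.03722006, -0.99929731, -0.00442266],
       [-0.97517848, -0.03535434, -0.21857951],
       [ 0.21826955,  0.01244842, -0.97580912]]), 't': array([5.19605042e-04, 5.71211784e-01, 1.09866372e+00])}
wrist {'fx': 317.7063009041724, 'fy': 317.7063009041724, 'cx': 250.13789882635555, 'cy': 191.90735352578184, 'distortion': array([-0.05045946,  0.        ,  0.        ,  0.        ,  0.        ]), 'R': array([[ 0.34516896,  0.93853925, -0.00156822],
       [ 0.90939489, -0.33403635,  0.24783191],
       [ 0.23207614, -0.08697002, -0.96880178]]), 't': array([-0.54858654, -0.02899447,  0.39061585])}
```

View pics/scene0.png

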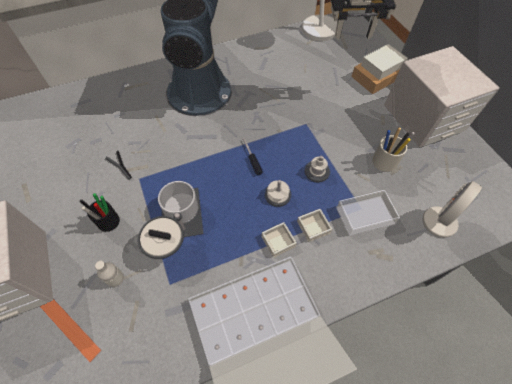

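View pics/top0.png

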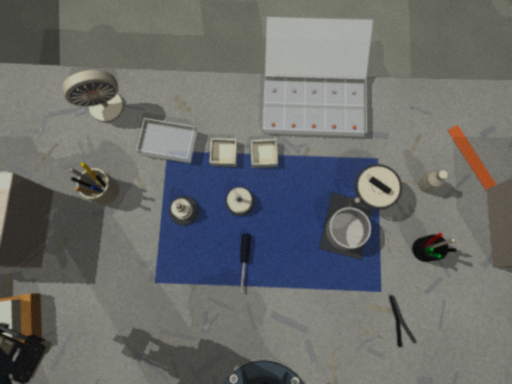

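View pics/wrist0.png

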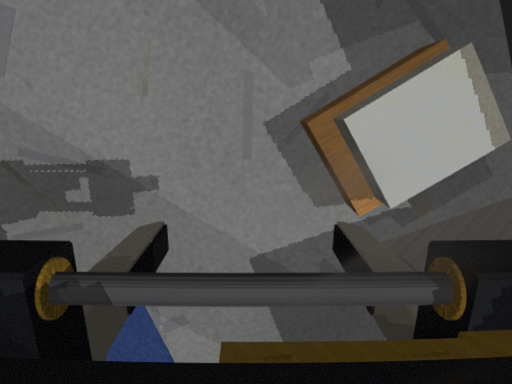

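The scene view shows the tall spool near pixel (318,168), the flat spool at (279,191), and the canister at (178,202) with its lid aside at (161,238). In the top view the tall spool is at (182,210), the canister at (349,228), and the cap at (378,187) with its bar. The wrist view shows only bench. Next I'll zoom in.

```bash
cat > h.py <<'E'
import numpy as np, cv2
from rig import state,snapshot,calibration,tcp_to_grasp
def ray(c,px):
    K=np.array([[c['fx'],0,c['cx']],[0,c['fy'],c['cy']],[0,0,1]])
    u=cv2.undistortPoints(np.array([[px]],float),K,c['distortion'])[0,0]
    R=np.array(c['R']);o=-R.T@c['t'];d=R.T@np.array([u[0],u[1],1]);return o,d
def plane(c,px,z):
    o,d=ray(c,px);return o+d*(z-o[2])/d[2]
def proj(c,X):
    K=np.array([[c['fx'],0,c['cx']],[0,c['fy'],c['cy']],[0,0,1]])
    return cv2.projectPoints(np.array(X,float).reshape(-1,1,3),cv2.Rodrigues(np.array(c['R']))[0],np.array(c['t']),K,c['distortion'])[0][:,0]
E
python3 - <<'E'
import cv2,numpy as np
t=cv2.imread('pics/top0.png');s=cv2.imread('pics/scene0.png')
a=cv2.resize(t[180:240,150:230],None,fx=5,fy=5,interpolation=cv2.INTER_CUBIC)
b=cv2.resize(t[160:260,310:410],None,fx=4,fy=4,interpolation=cv2.INTER_CUBIC)
im=np.zeros((600,800,3),np.uint8);im[:300,:400]=a;im[:400,400:]=b
c=cv2.resize(s[145:190,290:350],None,fx=6,fy=6,interpolation=cv2.INTER_CUBIC);im[310:580,:360]=c
cv2.imwrite('pics/z0.png',im)
E
```

```text
(no output)
```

View pics/z0.png

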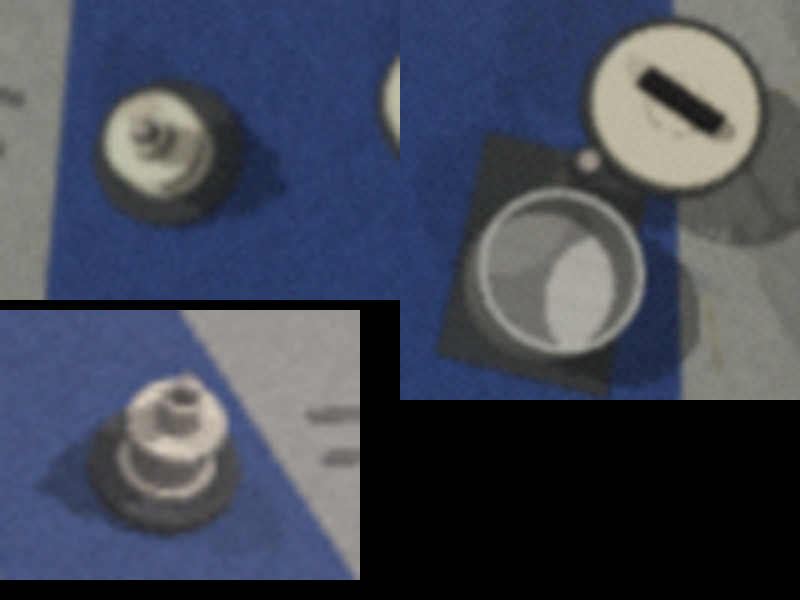

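```bash
python3 - <<'E'
from h import *
c=calibration('top');s=calibration('scene')
def cp(x,y,f,ox,oy): return ((x+.5)/f-.5+ox,(y+.5)/f-.5+oy)
print('spool flange',plane(c,cp(157,142,5,150,180),.052), 'disc',plane(c,cp(169,153,5,150,180),.012),'pin',plane(c,cp(148,130,5,150,180),.086))
sc=cp(176,420-310,6,290,145)
print('scene flange',plane(s,sc,.052),'disc',plane(s,cp(166,474-310,6,290,145),.010),'pin',plane(s,cp(187,387-310,6,290,145),.086))
r=plane(c,cp(161,270.5,4,310,160),.08)
cap=plane(c,cp(280,104,4,310,160),.093);post=plane(c,cp(188,160,4,310,160),.1)
b=[plane(c,cp(*p,4,310,160),.113) for p in((242,75),(324,127))]
print('rim',r,'cap',cap,'post',post,'|rp|',np.linalg.norm((r-post)[:2]),np.linalg.norm((cap-post)[:2]))
print('bar',b,np.mean(b,0))
a0=np.arctan2(*(r-post)[1::-1]);a1=np.arctan2(*(cap-post)[1::-1]);print('swing',(a1-a0)%6.283,a0,a1)
# mask ellipses
t=cv2.imread('pics/top0.png');hsv=cv2.cvtColor(t,cv2.COLOR_BGR2HSV)
m=((hsv[...,2]>110)&(hsv[...,1]<90)).astype(np.uint8)
for n,(x0,y0,x1,y1),z in(('rim',(322,203,377,252),.08),('cap',(350,160,405,212),.093),('fl',(165,190,203,228),.052)):
    mm=np.zeros_like(m);mm[y0:y1,x0:x1]=m[y0:y1,x0:x1]
    k,_=cv2.findContours(mm,cv2.RETR_EXTERNAL,cv2.CHAIN_APPROX_NONE);k=max(k,key=cv2.contourArea)
    e=cv2.fitEllipse(cv2.convexHull(k));print(n,e,plane(c,e[0],z))
E
```

```text
spool flange [0.51162907 0.24377266 0.052     ] disc [0.5123569  0.24476357 0.012     ] pin [0.51214994 0.24203475 0.086     ]
scene flange [0.5123263 0.2471519 0.052    ] disc [0.51871047 0.24521472 0.01      ] pin [0.5151228 0.2458714 0.086    ]
rim [ 0.47173002 -0.21206768  0.08      ] cap [ 0.5843478  -0.28909805  0.093     ] post [ 0.54264678 -0.22642221  0.1       ] |rp| 0.07235495320724838 0.07528105045183993
bar [array([ 0.59818578, -0.25946527,  0.113     ]), array([ 0.56513935, -0.31172694,  0.113     ])] [ 0.58166256 -0.2855961   0.113     ]
swing 2.3574132126896252 2.9418771552724454 -0.9837096320379297
rim ((349.6519470214844, 227.3634033203125), (40.212852478027344, 42.272342681884766), 119.79238891601562) [ 0.47140671 -0.21147966  0.08      ]
cap ((378.4278564453125, 186.10076904296875), (39.76387023925781, 42.46540069580078), 118.69752502441406) [ 0.58293264 -0.28591429  0.093     ]
fl ((180.18258666992188, 207.75486755371094), (18.54005241394043, 20.177751541137695), 32.45180892944336) [0.51222947 0.24605842 0.052     ]
```

Masks, hand-read ellipses and both views agree to about 2–3 mm. Measured positions:

| Thing | Position (m) |
|---|---|
| Spool | (0.5125, 0.245) |
| Canister | (0.4715, -0.212) |
| Post | (0.5425, -0.2265) |
| Cap | (0.5825, -0.2865) |

The post-to-axis distances come out at 72 and 75 mm, against 72 mm given. The swing is about 2.36. I'll move above the spool.

carry_out:
  gripper: [0,0,0,0,0,0,0,0,0,0,0,0,0]
  linear:
    - [-0.0396,-0.0143,0]
    - [-0.0396,-0.0143,0]
    - [-0.0396,-0.0143,0]
    - [-0.0396,-0.0143,0]
    - [-0.0396,-0.0143,0]
    - [-0.0396,-0.0143,0]
    - [-0.0396,-0.0143,0]
    - [-0.0396,-0.0143,0]
    - [-0.0396,-0.0143,0]
    - [-0.0396,-0.0143,0]
    - [0,0,0]
    - [0,0,0]
    - [0,0,0]
  rot:
    - [0,0,0]
    - [0,0,0]
    - [0,0,0]
    - [0,0,0]
    - [0,0,0]
    - [0,0,0]
    - [0,0,0]
    - [0,0,0]
    - [0,0,0]
    - [0,0,0]
    - [0,0,0]
    - [0,0,0]
    - [0,0,0]
  grip_force: 25

```text
t: 1.45
tcp_pos: [0.5117, 0.2452, 0.2185]
orientation: [-3.141, -0.001, 2.788]
contact_force: [0.2, 0.5, -0.5]
gripper_width: 0.0927
```

```bash
cat >> h.py <<'E'
from scipy.spatial.transform import Rotation as Ro
def go(target,yaw=None):
    s=state();R=Ro.from_euler('xyz',s['orientation']).as_matrix()
    print('tool delta',np.round(R.T@(np.array(target)-s['tcp_pos']),4),'turn z',None if yaw is None else round((-(yaw-s['orientation'][2])+np.pi)%(2*np.pi)-np.pi,4))
def st():
    s=state();print({k:np.round(s[k],4).tolist() for k in('t','tcp_pos','orientation','qpos','contact_force','wrist_torque','gripper_width')})
E
python3 - <<'E'
from h import *
st();c=calibration('wrist');im=snapshot('wrist')
for z,p in((.086,'pin'),(.074,'neck'),(.052,'fl')): print(p,proj(c,[.5125,.245,z]))
cv2.imwrite('pics/w1.png',im);go([.5125,.245,.2])
E
```

```text
{'t': 1.45, 'tcp_pos': [0.5117, 0.2452, 0.2185], 'orientation': [-3.1414, -0.0006, 2.7884], 'qpos': [0.3647, 0.3826, 1.6057, 0.0002, 1.1539, -0.853], 'contact_force': [0.2438, 0.4622, -0.5254], 'wrist_torque': [0.0137, 0.0374, 0.0317], 'gripper_width': 0.0927}
pin [[251.17626999 185.72887416]]
neck [[251.14803275 182.9965555 ]]
fl [[251.1012658  178.47299875]]
tool delta [-0.001  -0.      0.0186] turn z None
```

View pics/w1.png

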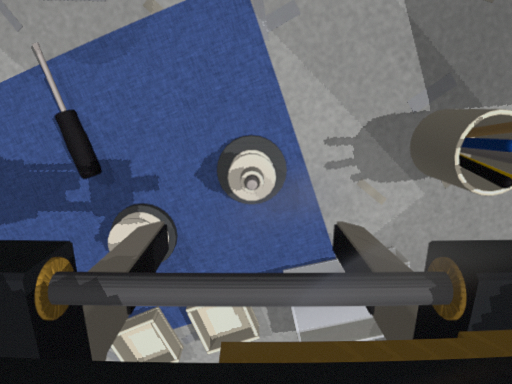

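The wrist view puts the pin at (252,185) and the flange centre near (252,176). My projections were (251,186) and (251,178), so the position is confirmed. Now I descend and grip.

carry_out:
  gripper: [0,0,0,0,0,0,0,0,1,1,1,1,1,1,1,1,1,1]
  linear:
    - [-0.001,0,0.03]
    - [0,0,0.03]
    - [0,0,0.03]
    - [0,0,0.03]
    - [0,0,0.025]
    - [0,0,0.0165]
    - [0,0,0]
    - [0,0,0]
    - [0,0,0]
    - [0,0,0]
    - [0,0,0]
    - [0,0,0]
    - [0,0,0]
    - [0,0,0]
    - [0,0,0]
    - [0,0,0]
    - [0,0,0]
    - [0,0,0]
  rot:
    - [0,0,0]
    - [0,0,0]
    - [0,0,0]
    - [0,0,0]
    - [0,0,0]
    - [0,0,0]
    - [0,0,0]
    - [0,0,0]
    - [0,0,0]
    - [0,0,0]
    - [0,0,0]
    - [0,0,0]
    - [0,0,0]
    - [0,0,0]
    - [0,0,0]
    - [0,0,0]
    - [0,0,0]
    - [0,0,0]
  grip_force: 30

```text
t: 3.3
tcp_pos: [0.5135, 0.2444, 0.0572]
orientation: [3.141, 0.0, 2.788]
contact_force: [-0.1, 1.3, -0.3]
gripper_width: 0.0232
```

```bash
python3 - <<'E'
from h import *
st();cv2.imwrite('pics/w2.png',snapshot('wrist'))
E
```

```text
{'t': 3.3, 'tcp_pos': [0.5135, 0.2444, 0.0572], 'orientation': [3.1413, 0.0002, 2.7878], 'qpos': [0.3623, 0.5953, 1.723, 0.0002, 0.823, -0.8548], 'contact_force': [-0.0988, 1.3452, -0.3125], 'wrist_torque': [0.1983, -0.0909, -0.0144], 'gripper_width': 0.0232}
```

View pics/w2.png

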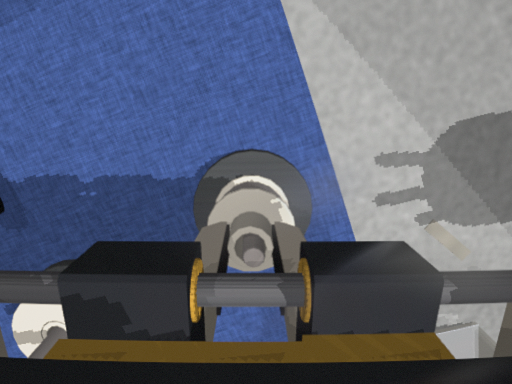

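The neck is gripped between the pads at (252,243), with a 23 mm opening. Lifting 0.115 m.

carry_out:
  gripper: [1,1,1,1,1,1,1,1,1,1]
  linear:
    - [0,0,-0.01]
    - [0,0,-0.015]
    - [0,0,-0.015]
    - [0,0,-0.015]
    - [0,0,-0.02]
    - [0,0,-0.02]
    - [0,0,-0.02]
    - [0,0,0]
    - [0,0,0]
    - [0,0,0]
  rot:
    - [0,0,0]
    - [0,0,0]
    - [0,0,0]
    - [0,0,0]
    - [0,0,0]
    - [0,0,0]
    - [0,0,0]
    - [0,0,0]
    - [0,0,0]
    - [0,0,0]

```text
t: 4.35
tcp_pos: [0.5129, 0.244, 0.1713]
orientation: [-3.141, -0.001, 2.788]
contact_force: [-0.8, 0.2, -2.1]
gripper_width: 0.0231
```

```bash
python3 - <<'E'
from h import *
st();im=snapshot('wrist');s=snapshot('scene')
o=np.zeros((384,800,3),np.uint8);o[:,:512]=im;o[:288,512:800]=cv2.resize(s[110:190,270:350],(288,288),interpolation=cv2.INTER_CUBIC)
cv2.imwrite('pics/w3.png',o);go([.4715,-.212,.172])
E
```

```text
{'t': 4.35, 'tcp_pos': [0.5129, 0.244, 0.1713], 'orientation': [-3.1406, -0.001, 2.7878], 'qpos': [0.3621, 0.436, 1.6511, -0.0, 1.0559, -0.8548], 'contact_force': [-0.8336, 0.2479, -2.1118], 'wrist_torque': [0.0319, -0.0468, 0.0533], 'gripper_width': 0.0231}
tool delta [-1.191e-01 -4.421e-01 -4.000e-04] turn z None
```

View pics/w3.png

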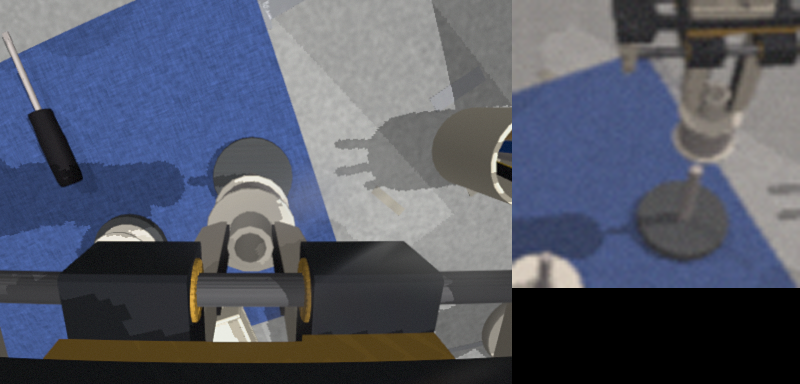

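The spool is held upright and clear of the pin (scene inset, pin at (695,175)). The measured load is about 2.1 N, close to the spool's weight. I'll carry it to the canister.

carry_out:
  gripper: [1,1,1,1,1,1,1,1,1,1,1,1,1,1,1,1,1,1,1,1]
  linear:
    - [-0.003,-0.011,0]
    - [-0.006,-0.022,0]
    - [-0.0079,-0.0295,0]
    - [-0.0079,-0.0295,0]
    - [-0.0079,-0.0295,0]
    - [-0.0079,-0.0295,0]
    - [-0.0079,-0.0295,0]
    - [-0.0079,-0.0295,0]
    - [-0.0079,-0.0295,0]
    - [-0.0079,-0.0295,0]
    - [-0.0079,-0.0295,0]
    - [-0.0079,-0.0295,0]
    - [-0.0079,-0.0295,0]
    - [-0.0079,-0.0295,0]
    - [-0.0061,-0.022,0]
    - [-0.0035,-0.014,0]
    - [-0.003,-0.012,0]
    - [-0.0015,-0.007,0]
    - [0,0,0]
    - [0,0,0]
  rot:
    - [0,0,0]
    - [0,0,0]
    - [0,0,0]
    - [0,0,0]
    - [0,0,0]
    - [0,0,0]
    - [0,0,0]
    - [0,0,0]
    - [0,0,0]
    - [0,0,0]
    - [0,0,0]
    - [0,0,0]
    - [0,0,0]
    - [0,0,0]
    - [0,0,0]
    - [0,0,0]
    - [0,0,0]
    - [0,0,0]
    - [0,0,0]
    - [0,0,0]

```text
t: 6.45
tcp_pos: [0.4708, -0.2107, 0.1721]
orientation: [3.141, -0.0, 2.788]
contact_force: [0.5, 0.4, -3.5]
gripper_width: 0.0233
```

```bash
python3 - <<'E'
from h import *
st();im=snapshot('wrist')
c=calibration('wrist');print(proj(c,[[.4715,-.212,.08],[.4715,-.212,.01]]))
cv2.imwrite('pics/w4.png',im);go([.4715,-.212,.054])
E
```

```text
{'t': 6.45, 'tcp_pos': [0.4708, -0.2107, 0.1721], 'orientation': [3.1414, -0.0003, 2.7881], 'qpos': [-0.5111, 0.3453, 1.7871, 0.0002, 1.0094, -1.7285], 'contact_force': [0.5234, 0.4036, -3.5415], 'wrist_torque': [0.0305, -0.0468, 0.0092], 'gripper_width': 0.0233}
[[249.75446369 196.86184939]
 [249.85692115 179.46263803]]
tool delta [-0.0011 -0.0011  0.1181] turn z None
```

View pics/w4.png

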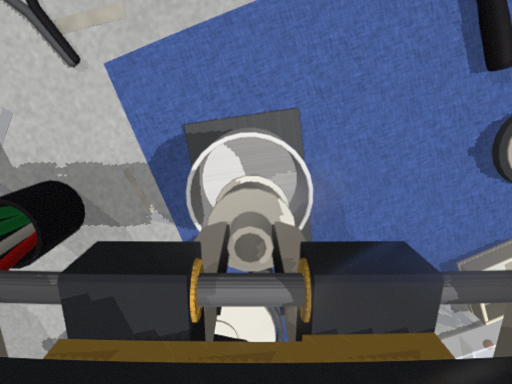

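The rim spans x 186–312, giving a centre near (249,195); I projected (250,197). The spool is centred over the mouth, and its floor contact should come at TCP z≈0.055. Lowering now.

carry_out:
  gripper: [1,1,1,1,1,1,1,1,1,1]
  linear:
    - [-0.001,-0.001,0.02]
    - [0,0,0.02]
    - [0,0,0.02]
    - [0,0,0.02]
    - [0,0,0.015]
    - [0,0,0.01]
    - [0,0,0.005]
    - [0,0,0.004]
    - [0,0,0]
    - [0,0,0]
  rot:
    - [0,0,0]
    - [0,0,0]
    - [0,0,0]
    - [0,0,0]
    - [0,0,0]
    - [0,0,0]
    - [0,0,0]
    - [0,0,0]
    - [0,0,0]
    - [0,0,0]

```text
t: 7.5
tcp_pos: [0.4717, -0.2126, 0.0586]
orientation: [-3.141, 0.001, 2.788]
contact_force: [-0.3, 0.3, -2.8]
gripper_width: 0.0233
```

carry_out:
  gripper: [1,1,1,1,1]
  linear:
    - [0,0,0.001]
    - [0,0,0.001]
    - [0,0,0.001]
    - [0,0,0]
    - [0,0,0]
  rot:
    - [0,0,0]
    - [0,0,0]
    - [0,0,0]
    - [0,0,0]
    - [0,0,0]

```text
t: 8.0
tcp_pos: [0.4715, -0.2126, 0.0552]
orientation: [-3.142, 0.0, 2.788]
contact_force: [0.0, 0.2, -2.8]
gripper_width: 0.0235
```

carry_out:
  gripper: [1,1,1,1]
  linear:
    - [0,0,0.001]
    - [0,0,0]
    - [0,0,0]
    - [0,0,0]
  rot:
    - [0,0,0]
    - [0,0,0]
    - [0,0,0]
    - [0,0,0]

```text
t: 8.4
tcp_pos: [0.4719, -0.2125, 0.055]
orientation: [3.141, 0.001, 2.788]
contact_force: [-1.3, 2.4, 9.2]
gripper_width: 0.0232
```

```bash
python3 - <<'E'
from h import *
st()
E
```

```text
{'t': 8.4, 'tcp_pos': [0.4719, -0.2125, 0.055], 'orientation': [3.1415, 0.0009, 2.7878], 'qpos': [-0.5132, 0.5277, 1.8606, 0.0004, 0.7524, -1.7305], 'contact_force': [-1.3266, 2.3921, 9.1535], 'wrist_torque': [0.4939, 0.2965, -0.0043], 'gripper_width': 0.0232}
```

The force rose to +9 N, so the spool is on the floor. I'll open part-way, because fully open fingers (128 mm over their backs) would hit the wall, and then rise.

carry_out:
  gripper: [0.6,0.6,0.6,0.6,0.6,0.6,0.6]
  linear:
    - [0,0,-0.0005]
    - [0,0,0]
    - [0,0,0]
    - [0,0,0]
    - [0,0,0]
    - [0,0,0]
    - [0,0,0]
  rot:
    - [0,0,0]
    - [0,0,0]
    - [0,0,0]
    - [0,0,0]
    - [0,0,0]
    - [0,0,0]
    - [0,0,0]

```text
t: 9.1
tcp_pos: [0.4714, -0.2125, 0.0546]
orientation: [-3.142, -0.0, 2.788]
contact_force: [-0.3, 0.4, -0.6]
gripper_width: 0.0368
```

carry_out:
  gripper: [0.6,0.6,0.6,0.6,0.6,0.6,0.6,0.6,0.6,0.6]
  linear:
    - [0,0,-0.01]
    - [0,0,-0.015]
    - [0,0,-0.02]
    - [0,0,-0.02]
    - [0,0,-0.02]
    - [0,0,-0.025]
    - [0,0,-0.025]
    - [0,0,-0.015]
    - [0,0,0]
    - [0,0,0]
  rot:
    - [0,0,0]
    - [0,0,0]
    - [0,0,0]
    - [0,0,0]
    - [0,0,0]
    - [0,0,0]
    - [0,0,0]
    - [0,0,0]
    - [0,0,0]
    - [0,0,0]

```text
t: 10.1
tcp_pos: [0.4713, -0.2124, 0.2046]
orientation: [-3.142, 0.0, 2.788]
contact_force: [0.8, -0.4, -0.4]
gripper_width: 0.0372
```

```bash
python3 - <<'E'
from h import *
st();im=snapshot('wrist')
cv2.imwrite('pics/w5.png',im);go([.582,-.286,.2],1.007)
E
```

```text
{'t': 10.1, 'tcp_pos': [0.4713, -0.2124, 0.2046], 'orientation': [-3.1416, 0.0002, 2.7878], 'qpos': [-0.5135, 0.3067, 1.7519, 0.0, 1.0828, -1.7305], 'contact_force': [0.841, -0.358, -0.4319], 'wrist_torque': [-0.0583, -0.0171, -0.0196], 'gripper_width': 0.0372}
tool delta [-0.1296 -0.0307  0.0038] turn z 1.7808
```

View pics/w5.png

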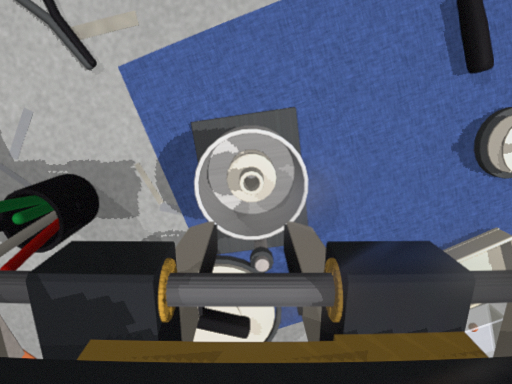

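The spool stands upright and centred, with its flange at (252,178) inside the rim at (251,184). Next I'll move above the cap bar and turn the hand to line up with it.

carry_out:
  gripper: [0.3,0.3,0.3,0.3,0.3,0.3,0.3,0.3,0.3,0.3,0.3,0.3,0.3,0.3,0.3,0.3,0.3,0.3,0.3,0.3]
  linear:
    - [-0.0324,-0.0077,-0.005]
    - [-0.0324,-0.0077,-0.005]
    - [-0.0324,-0.0077,-0.005]
    - [-0.0324,-0.0077,0]
    - [0,0,0]
    - [0,0,0]
    - [0,0,0]
    - [0,0,0]
    - [0,0,0]
    - [0,0,0]
    - [0,0,0]
    - [0,0,0]
    - [0,0,0]
    - [0,0,0]
    - [0,0,0]
    - [0,0,0]
    - [0,0,0]
    - [0,0,0]
    - [0,0,0]
    - [0,0,0]
  rot:
    - [0,0,0]
    - [0,0,0]
    - [0,0,0]
    - [0,0,0]
    - [0,0,0.137]
    - [0,0,0.137]
    - [0,0,0.137]
    - [0,0,0.137]
    - [0,0,0.137]
    - [0,0,0.137]
    - [0,0,0.137]
    - [0,0,0.137]
    - [0,0,0.137]
    - [0,0,0.137]
    - [0,0,0.137]
    - [0,0,0.137]
    - [0,0,0.137]
    - [0,0,0]
    - [0,0,0]
    - [0,0,0]

```text
t: 12.15
tcp_pos: [0.5822, -0.2863, 0.2191]
orientation: [-3.141, 0.0, 1.01]
contact_force: [-0.1, 0.7, 0.6]
gripper_width: 0.0651
```

```bash
python3 - <<'E'
from h import *
st();c=calibration('wrist');im=snapshot('wrist')
print(proj(c,[[.582,-.286,.113],[.5425,-.2265,.1],[.582,-.286,.093]]))
cv2.imwrite('pics/w6.png',im)
E
```

```text
{'t': 12.15, 'tcp_pos': [0.5822, -0.2863, 0.2191], 'orientation': [-3.1409, 0.0, 1.0098], 'qpos': [-0.5287, 0.5318, 1.3732, 0.0, 1.2374, 0.0322], 'contact_force': [-0.0653, 0.7223, 0.5558], 'wrist_torque': [-0.0599, 0.1049, -0.0413], 'gripper_width': 0.0651}
[[250.70689353 189.03573272]
 [178.7681639  153.92676023]
 [250.7067614  183.93736409]]
```

View pics/w6.png

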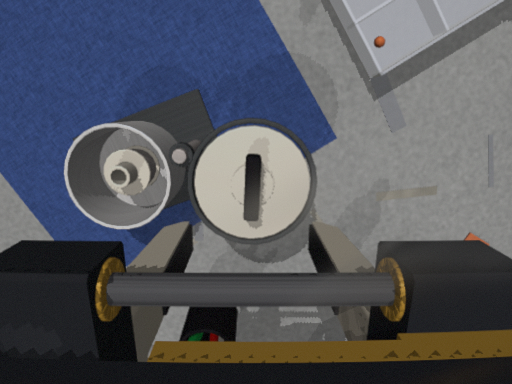

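The bar is at about (252,187) and the post at (180,153), against projections of (251,189) and (179,154). I'll measure both with masks.

```bash
python3 - <<'E'
from h import *
c=calibration('wrist');im=cv2.imread('pics/w6.png');g=cv2.cvtColor(im,cv2.COLOR_BGR2GRAY)
m=np.zeros_like(g);m[140:235,225:285]=(g[140:235,225:285]<40)*255
k,_=cv2.findContours(m,cv2.RETR_EXTERNAL,cv2.CHAIN_APPROX_NONE);k=max(k,key=cv2.contourArea)
print(cv2.minAreaRect(k),cv2.boundingRect(k))
print(np.bincount((k[:,0,1]),minlength=1)[150:225])
m2=np.zeros_like(g);m2[120:240,185:320]=(g[120:240,185:320]>120)*255
k2,_=cv2.findContours(m2,cv2.RETR_EXTERNAL,cv2.CHAIN_APPROX_NONE);k2=max(k2,key=cv2.contourArea)
e=cv2.fitEllipse(cv2.convexHull(k2));print('cap',e,plane(c,e[0],.093))
o=cv2.resize(im[120:240,160:320],None,fx=5,fy=5,interpolation=cv2.INTER_CUBIC);cv2.imwrite('pics/w6z.png',o)
print(plane(c,(180,154),.1))
E
```

```text
((253.0, 171.0), (32.0, 14.0), 90.0) (246, 155, 15, 33)
[ 0  0  0  0  0 11  2  2  2  2  2  2  2  2  2  2  2  2  2  2  2  2  2  2
  2  2  2  2  2  2  6  3  3  5  2  2  2  1]
cap ((251.7823486328125, 181.58132934570312), (112.52066802978516, 115.23600769042969), 89.00128936767578) [ 0.58412579 -0.28467608  0.093     ]
[ 0.54348242 -0.22716441  0.1       ]
```

View pics/w6z.png

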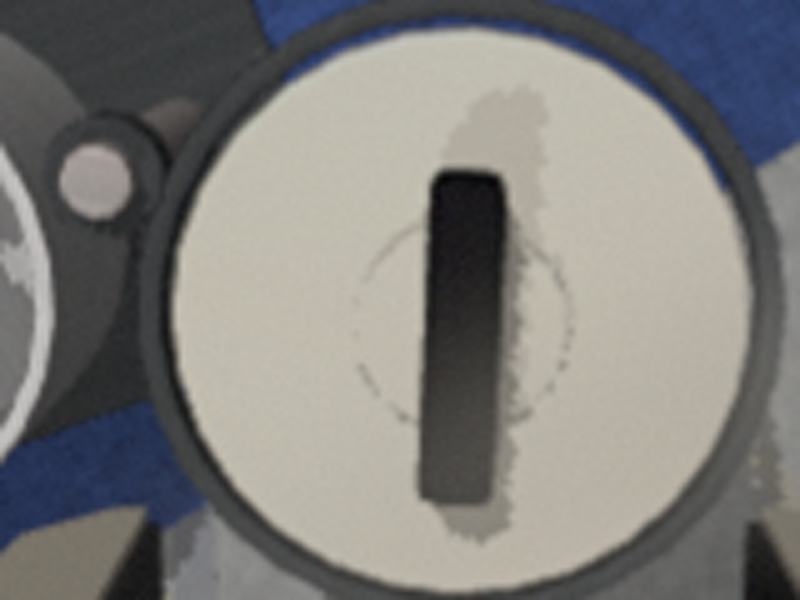

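```bash
python3 - <<'E'
from h import *
c=calibration('wrist')
f=lambda x,y:((x+.5)/5-.5+160,(y+.5)/5-.5+120)
a=plane(c,f(469,174),.113);b=plane(c,f(454,501),.113)
print(a,b,(a+b)/2,np.linalg.norm(a-b),np.arctan2(*(a-b)[1::-1]),np.arctan2(*(b-a)[1::-1]))
p=np.array([.543,-.2268]);print('post-cap',np.linalg.norm(((a+b)/2)[:2]-p),np.arctan2(*(((a+b)/2)[:2]-p)[::-1]),'mouth ang',np.arctan2(-.212-p[1],.4715-p[0]))
E
```

```text
[ 0.60033546 -0.26125357  0.113     ] [ 0.56653221 -0.3103084   0.113     ] [ 0.58343384 -0.28578098  0.113     ] 0.05957378532781925 0.9674292857570145 -2.1741633678327785
post-cap 0.07150979925416641 -0.9698409518931413 mouth ang 2.9374821798940074
```

The bar's length reads 59.6 mm (60 given) and its distance from the post 71.5 mm (72 given), at yaw 0.967. I'll descend and grip it.

carry_out:
  gripper: [0.3,0.3,0.3,0.3,0.3,0.3,0.3,0.3,1,1,1,1,1,1,1,1,1]
  linear:
    - [0.001,0.0008,0]
    - [0,0,0.025]
    - [0,0,0.03]
    - [0,0,0.03]
    - [0,0,0.025]
    - [0,0,0.012]
    - [0,0,0]
    - [0,0,0]
    - [0,0,0]
    - [0,0,0]
    - [0,0,0]
    - [0,0,0]
    - [0,0,0]
    - [0,0,0]
    - [0,0,0]
    - [0,0,0]
    - [0,0,0]
  rot:
    - [0,0,0.043]
    - [0,0,0]
    - [0,0,0]
    - [0,0,0]
    - [0,0,0]
    - [0,0,0]
    - [0,0,0]
    - [0,0,0]
    - [0,0,0]
    - [0,0,0]
    - [0,0,0]
    - [0,0,0]
    - [0,0,0]
    - [0,0,0]
    - [0,0,0]
    - [0,0,0]
    - [0,0,0]
  grip_force: 30

```text
t: 13.9
tcp_pos: [0.5838, -0.2862, 0.0977]
orientation: [3.141, 0.0, 0.964]
contact_force: [2.2, -2.2, -2.0]
gripper_width: 0.014
```

```bash
python3 - <<'E'
from h import *
st();im=snapshot('wrist');cv2.imwrite('pics/w7.png',im)
E
```

```text
{'t': 13.9, 'tcp_pos': [0.5838, -0.2862, 0.0977], 'orientation': [3.1407, 0.0001, 0.9638], 'qpos': [-0.5272, 0.6621, 1.471, -0.0002, 1.0077, 0.0798], 'contact_force': [2.1575, -2.1704, -2.0304], 'wrist_torque': [-0.5012, -0.3661, -0.0413], 'gripper_width': 0.014}
```

View pics/w7.png

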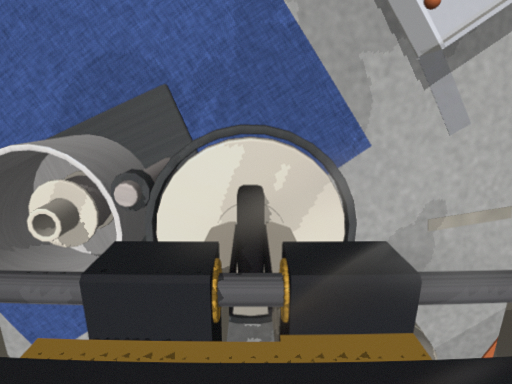

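The bar is gripped, with a 14.0 mm opening. In the tool frame the post is fixed, so the swing uses the same row each time: turn +0.1, chord 7.2 mm. I'll start with 6 rows.

carry_out:
  gripper: [1,1,1,1,1,1,1]
  linear:
    - [-0.0066,-0.0029,0]
    - [-0.0066,-0.0029,0]
    - [-0.0066,-0.0029,0]
    - [-0.0066,-0.0029,0]
    - [-0.0066,-0.0029,0]
    - [-0.0066,-0.0029,0]
    - [0,0,0]
  rot:
    - [0,0,0.1]
    - [0,0,0.1]
    - [0,0,0.1]
    - [0,0,0.1]
    - [0,0,0.1]
    - [0,0,0.1]
    - [0,0,0]

```text
t: 14.65
tcp_pos: [0.5422, -0.2991, 0.0977]
orientation: [3.141, 0.0, 0.362]
contact_force: [0.2, -5.7, -2.2]
gripper_width: 0.0134
```

```bash
python3 - <<'E'
from h import *
st();s=state();p=np.array([.543,-.2268]);d=s['tcp_pos'][:2]-p;print(np.linalg.norm(d),np.arctan2(d[1],d[0])+.97)
E
```

```text
{'t': 14.65, 'tcp_pos': [0.5422, -0.2991, 0.0977], 'orientation': [3.141, 0.0005, 0.3615], 'qpos': [-0.5789, 0.6127, 1.562, -0.0009, 0.9667, 0.6308], 'contact_force': [0.2344, -5.655, -2.2163], 'wrist_torque': [-1.1518, 0.1894, -0.1234], 'gripper_width': 0.0134}
0.07233338624034949 -0.6112323629398064
```

Forces are low (6 N) and the radius stays at 72 mm. I'll continue for another 1.0 rad, then check.

carry_out:
  gripper: [1,1,1,1,1,1,1,1,1,1,1]
  linear:
    - [-0.0066,-0.0029,0]
    - [-0.0066,-0.0029,0]
    - [-0.0066,-0.0029,0]
    - [-0.0066,-0.0029,0]
    - [-0.0066,-0.0029,0]
    - [-0.0066,-0.0029,0]
    - [-0.0066,-0.0029,0]
    - [-0.0066,-0.0029,0]
    - [-0.0066,-0.0029,0]
    - [-0.0066,-0.0029,0]
    - [0,0,0]
  rot:
    - [0,0,0.1]
    - [0,0,0.1]
    - [0,0,0.1]
    - [0,0,0.1]
    - [0,0,0.1]
    - [0,0,0.1]
    - [0,0,0.1]
    - [0,0,0.1]
    - [0,0,0.1]
    - [0,0,0.1]
    - [0,0,0]

```text
t: 15.75
tcp_pos: [0.4814, -0.2649, 0.0976]
orientation: [3.141, 0.002, -0.635]
contact_force: [-4.8, -3.7, 1.0]
gripper_width: 0.0138
```

```bash
python3 - <<'E'
from h import *
st();s=state();p=np.array([.543,-.2268]);d=s['tcp_pos'][:2]-p;print(np.linalg.norm(d),np.arctan2(d[1],d[0])+.97)
im=snapshot('wrist');cv2.imwrite('pics/w8.png',im)
E
```

```text
{'t': 15.75, 'tcp_pos': [0.4814, -0.2649, 0.0976], 'orientation': [3.141, 0.0017, -0.6354], 'qpos': [-0.5875, 0.5056, 1.7545, -0.0006, 0.8833, 1.6191], 'contact_force': [-4.8415, -3.7296, 1.0227], 'wrist_torque': [-0.4246, 0.9539, -0.0777], 'gripper_width': 0.0138}
0.07243892387451424 -1.6181553556021304
```

View pics/w8.png

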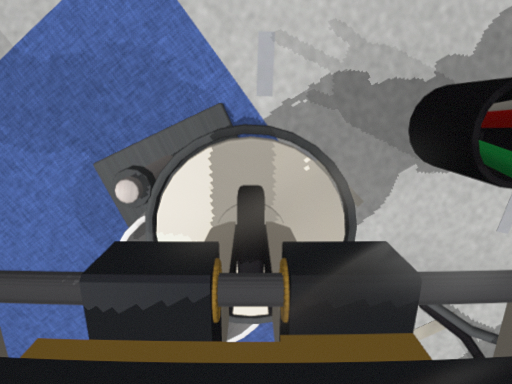

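The lid travels with the hand, and about 0.77 rad remains. I'll do 7 more rows, then small ones to the stop.

carry_out:
  gripper: [1,1,1,1,1,1,1,1,1]
  linear:
    - [-0.0066,-0.0029,0]
    - [-0.0066,-0.0029,0]
    - [-0.0066,-0.0029,0]
    - [-0.0066,-0.0029,0]
    - [-0.0066,-0.0029,0]
    - [-0.0066,-0.0029,0]
    - [-0.0066,-0.0029,0]
    - [0,0,0]
    - [0,0,0]
  rot:
    - [0,0,0.1]
    - [0,0,0.1]
    - [0,0,0.1]
    - [0,0,0.1]
    - [0,0,0.1]
    - [0,0,0.1]
    - [0,0,0.1]
    - [0,0,0]
    - [0,0,0]

```text
t: 16.7
tcp_pos: [0.4714, -0.2169, 0.0976]
orientation: [3.141, 0.001, -1.331]
contact_force: [0.1, 1.5, -0.0]
gripper_width: 0.0139
```

carry_out:
  gripper: [1,1,1,1]
  linear:
    - [-0.0032,-0.0015,0]
    - [0,0,0]
    - [0,0,0]
    - [0,0,0]
  rot:
    - [0,0,0.05]
    - [0,0,0]
    - [0,0,0]
    - [0,0,0]

```text
t: 17.1
tcp_pos: [0.472, -0.2136, 0.0976]
orientation: [3.141, 0.0, -1.384]
contact_force: [-0.6, 3.0, 1.0]
gripper_width: 0.0138
```

```bash
python3 - <<'E'
from h import *
st();s=state();p=np.array([.543,-.2268]);d=s['tcp_pos'][:2]-p;print(np.linalg.norm(d),np.arctan2(d[1],d[0])+.97-6.283)
E
```

```text
{'t': 17.1, 'tcp_pos': [0.472, -0.2136, 0.0976], 'orientation': [3.1414, 0.0005, -1.384], 'qpos': [-0.5149, 0.4576, 1.838, 0.0003, 0.8464, 2.4397], 'contact_force': [-0.6286, 2.9927, 0.9821], 'wrist_torque': [0.499, 0.2609, 0.0922], 'gripper_width': 0.0138}
0.07224543312876995 -2.355606980173377
```

carry_out:
  gripper: [1,1,1]
  linear:
    - [-0.0013,-0.0006,0]
    - [0,0,0]
    - [0,0,0]
  rot:
    - [0,0,0.02]
    - [0,0,0]
    - [0,0,0]

```text
t: 17.4
tcp_pos: [0.4723, -0.2123, 0.0976]
orientation: [3.141, -0.0, -1.406]
contact_force: [-2.2, 0.5, 0.2]
gripper_width: 0.0136
```

carry_out:
  gripper: [1,1,1]
  linear:
    - [-0.0013,-0.0006,0]
    - [0,0,0]
    - [0,0,0]
  rot:
    - [0,0,0.02]
    - [0,0,0]
    - [0,0,0]

```text
t: 17.7
tcp_pos: [0.4724, -0.212, 0.0976]
orientation: [3.141, -0.002, -1.426]
contact_force: [-5.9, -9.0, -1.2]
gripper_width: 0.014
```

The force of -9 N along y shows the lid has reached its stop over the mouth, at (0.4724, -0.212), where I measured the canister axis. I'll release, lift, and turn the hand back half a turn for wrist range.

carry_out:
  gripper: [0.4,0.4,0.4,0.4,0.4,0.4,0.4,0.4,0.4,0.4,0.4]
  linear:
    - [0,0,0]
    - [0,0,0]
    - [0,0,0]
    - [0,0,0]
    - [0,0,0]
    - [0,0,-0.015]
    - [0,0,-0.03]
    - [0,0,-0.04]
    - [0,0,-0.025]
    - [0,0,0]
    - [0,0,0]
  rot:
    - [0,0,0]
    - [0,0,0]
    - [0,0,0]
    - [0,0,0]
    - [0,0,0]
    - [0,0,0]
    - [0,0,0]
    - [0,0,0]
    - [0,0,0]
    - [0,0,0]
    - [0,0,0]

```text
t: 18.8
tcp_pos: [0.4727, -0.2107, 0.2075]
orientation: [-3.141, -0.0, -1.426]
contact_force: [-0.5, -0.5, -0.9]
gripper_width: 0.0555
```

carry_out:
  gripper: [0.4,0.4,0.4,0.4,0.4,0.4,0.4,0.4,0.4,0.4,0.4,0.4,0.4,0.4,0.4,0.4,0.4,0.4,0.4,0.4]
  linear:
    - [0,0,0]
    - [0,0,0]
    - [0,0,0]
    - [0,0,0]
    - [0,0,0]
    - [0,0,0]
    - [0,0,0]
    - [0,0,0]
    - [0,0,0]
    - [0,0,0]
    - [0,0,0]
    - [0,0,0]
    - [0,0,0]
    - [0,0,0]
    - [0,0,0]
    - [0,0,0]
    - [0,0,0]
    - [0,0,0]
    - [0,0,0]
    - [0,0,0]
  rot:
    - [0,0,-0.149]
    - [0,0,-0.149]
    - [0,0,-0.149]
    - [0,0,-0.149]
    - [0,0,-0.149]
    - [0,0,-0.149]
    - [0,0,-0.149]
    - [0,0,-0.149]
    - [0,0,-0.149]
    - [0,0,-0.149]
    - [0,0,-0.149]
    - [0,0,-0.149]
    - [0,0,-0.149]
    - [0,0,-0.149]
    - [0,0,-0.149]
    - [0,0,-0.149]
    - [0,0,-0.149]
    - [0,0,-0.149]
    - [0,0,-0.149]
    - [0,0,-0.149]

```text
t: 20.8
tcp_pos: [0.4722, -0.2104, 0.206]
orientation: [-3.139, -0.001, 1.56]
contact_force: [0.0, 0.2, -0.8]
gripper_width: 0.0557
```

carry_out:
  gripper: [0.4,0.4,0.4,0.4]
  linear:
    - [0,0,0]
    - [0,0,0]
    - [0,0,0]
    - [0,0,0]
  rot:
    - [0,0,-0.08]
    - [0,0,-0.08]
    - [0,0,0]
    - [0,0,0]

```text
t: 21.2
tcp_pos: [0.4724, -0.2106, 0.2067]
orientation: [-3.14, -0.001, 1.711]
contact_force: [-0.3, -0.7, 1.0]
gripper_width: 0.0557
```

```bash
python3 - <<'E'
from h import *
st();c=calibration('wrist');im=snapshot('wrist')
print(proj(c,[[.4715,-.212,.113],[.4715,-.212,.08]]))
o=cv2.resize(im[90:250,160:340],None,fx=3,fy=3,interpolation=cv2.INTER_CUBIC);cv2.imwrite('pics/w9z.png',o)
cv2.imwrite('pics/w9.png',im);np.save
E
```

```text
{'t': 21.2, 'tcp_pos': [0.4724, -0.2106, 0.2067], 'orientation': [-3.1403, -0.001, 1.7115], 'qpos': [-0.5094, 0.3057, 1.7475, 0.0, 1.09, -0.6501], 'contact_force': [-0.3259, -0.7055, 0.9765], 'wrist_torque': [-0.04, 0.0615, 0.0263], 'gripper_width': 0.0557}
[[250.42862889 195.12634381]
 [250.48558865 186.15900232]]
```

View pics/w9z.png

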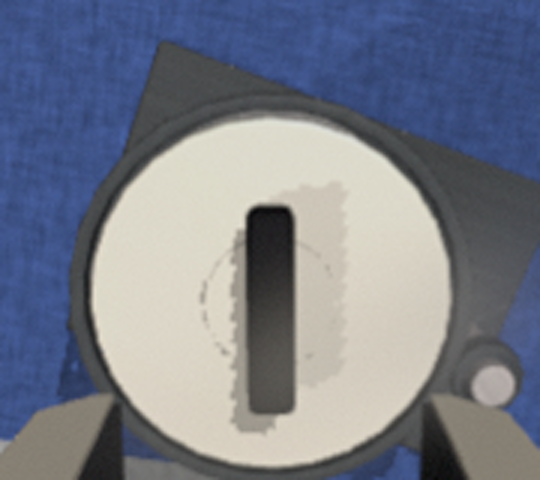

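The lid sits over the mouth. The bar centre at full-image (250,193) lines up with the hand and lies within 2 px of the canister axis. I'll descend, grip and turn clockwise.

carry_out:
  gripper: [0.4,0.4,0.4,0.4,0.4,0.4,0.4,1,1,1,1,1,1,1,1]
  linear:
    - [-0.001,0,0.025]
    - [0,0,0.03]
    - [0,0,0.03]
    - [0,0,0.015]
    - [0,0,0.009]
    - [0,0,0]
    - [0,0,0]
    - [0,0,0]
    - [0,0,0]
    - [0,0,0]
    - [0,0,0]
    - [0,0,0]
    - [0,0,0]
    - [0,0,0]
    - [0,0,0]
  rot:
    - [0,0,0]
    - [0,0,0]
    - [0,0,0]
    - [0,0,0]
    - [0,0,0]
    - [0,0,0]
    - [0,0,0]
    - [0,0,0]
    - [0,0,0]
    - [0,0,0]
    - [0,0,0]
    - [0,0,0]
    - [0,0,0]
    - [0,0,0]
    - [0,0,0]

```text
t: 22.75
tcp_pos: [0.4723, -0.2119, 0.0987]
orientation: [-3.14, -0.0, 1.714]
contact_force: [-4.9, -1.0, 3.9]
gripper_width: 0.0139
```

carry_out:
  gripper: [1,1,1,1,1,1,1,1,1,1,1,1]
  linear:
    - [0,0,0]
    - [0,0,0]
    - [0,0,0]
    - [0,0,0]
    - [0,0,0]
    - [0,0,0]
    - [0,0,0]
    - [0,0,0]
    - [0,0,0]
    - [0,0,0]
    - [0,0,0]
    - [0,0,0]
  rot:
    - [0,0,0.1]
    - [0,0,0.1]
    - [0,0,0.1]
    - [0,0,0.1]
    - [0,0,0.1]
    - [0,0,0.1]
    - [0,0,0.1]
    - [0,0,0.1]
    - [0,0,0.1]
    - [0,0,0.1]
    - [0,0,0]
    - [0,0,0]

```text
t: 23.95
tcp_pos: [0.4724, -0.2119, 0.0986]
orientation: [-3.141, 0.001, 0.716]
contact_force: [-5.3, -2.4, 4.0]
gripper_width: 0.0137
```

```bash
python3 - <<'E'
from h import *
st()
E
```

```text
{'t': 23.95, 'tcp_pos': [0.4724, -0.2119, 0.0986], 'orientation': [-3.1408, 0.0008, 0.7164], 'qpos': [-0.5113, 0.4558, 1.8376, -0.0006, 0.8492, 0.3435], 'contact_force': [-5.3117, -2.3519, 4.0191], 'wrist_torque': [-0.3478, 1.0341, -0.0032], 'gripper_width': 0.0137}
```

carry_out:
  gripper: [1,1,1,1,1,1,1]
  linear:
    - [0,0,0]
    - [0,0,0]
    - [0,0,0]
    - [0,0,0]
    - [0,0,0]
    - [0,0,0]
    - [0,0,0]
  rot:
    - [0,0,0.1]
    - [0,0,0.1]
    - [0,0,0.1]
    - [0,0,0.1]
    - [0,0,0.1]
    - [0,0,0]
    - [0,0,0]

```text
t: 24.65
tcp_pos: [0.4725, -0.212, 0.0986]
orientation: [-3.141, 0.001, 0.216]
contact_force: [-5.1, -3.1, 3.5]
gripper_width: 0.0141
```

```bash
python3 - <<'E'
from h import *
st()
E
```

```text
{'t': 24.65, 'tcp_pos': [0.4725, -0.212, 0.0986], 'orientation': [-3.1414, 0.001, 0.2165], 'qpos': [-0.5114, 0.4558, 1.8376, -0.0007, 0.849, 0.8435], 'contact_force': [-5.1266, -3.1296, 3.5462], 'wrist_torque': [-0.4304, 1.0614, -0.0833], 'gripper_width': 0.0141}
```

carry_out:
  gripper: [1,1,1,1]
  linear:
    - [0,0,0]
    - [0,0,0]
    - [0,0,0]
    - [0,0,0]
  rot:
    - [0,0,0.06]
    - [0,0,0.06]
    - [0,0,0]
    - [0,0,0]

```text
t: 25.05
tcp_pos: [0.4725, -0.212, 0.0986]
orientation: [3.142, 0.001, 0.097]
contact_force: [-4.1, -2.0, 2.5]
gripper_width: 0.0137
```

```bash
python3 - <<'E'
from h import *
st()
E
```

```text
{'t': 25.05, 'tcp_pos': [0.4725, -0.212, 0.0986], 'orientation': [3.1416, 0.001, 0.0966], 'qpos': [-0.5114, 0.4558, 1.8375, -0.0008, 0.8491, 0.9633], 'contact_force': [-4.1436, -2.0102, 2.4849], 'wrist_torque': [-0.4334, 1.1127, -0.0874], 'gripper_width': 0.0137}
```

No stop yet. I'll continue in small steps, watching the moment about z.

carry_out:
  gripper: [1,1,1,1]
  linear:
    - [0,0,0]
    - [0,0,0]
    - [0,0,0]
    - [0,0,0]
  rot:
    - [0,0,0.05]
    - [0,0,0.05]
    - [0,0,0]
    - [0,0,0]

```text
t: 25.45
tcp_pos: [0.4725, -0.212, 0.0986]
orientation: [3.141, 0.001, -0.003]
contact_force: [-5.2, -2.5, 4.2]
gripper_width: 0.0135
```

```bash
python3 - <<'E'
from h import *
st()
E
```

```text
{'t': 25.45, 'tcp_pos': [0.4725, -0.212, 0.0986], 'orientation': [3.1414, 0.0009, -0.0034], 'qpos': [-0.5114, 0.4558, 1.8375, -0.0008, 0.849, 1.0633], 'contact_force': [-5.229, -2.4814, 4.1581], 'wrist_torque': [-0.4553, 1.0443, -0.0379], 'gripper_width': 0.0135}
```

carry_out:
  gripper: [1,1,1,1]
  linear:
    - [0,0,0]
    - [0,0,0]
    - [0,0,0]
    - [0,0,0]
  rot:
    - [0,0,0.05]
    - [0,0,0.05]
    - [0,0,0]
    - [0,0,0]

```text
t: 25.85
tcp_pos: [0.4725, -0.212, 0.0987]
orientation: [3.141, 0.001, -0.103]
contact_force: [-5.2, -3.6, 2.9]
gripper_width: 0.0135
```

```bash
python3 - <<'E'
from h import *
st()
E
```

```text
{'t': 25.85, 'tcp_pos': [0.4725, -0.212, 0.0987], 'orientation': [3.1413, 0.0009, -0.1033], 'qpos': [-0.5114, 0.4558, 1.8375, -0.0008, 0.849, 1.1632], 'contact_force': [-5.2055, -3.5914, 2.9286], 'wrist_torque': [-0.4621, 1.0341, 0.0476], 'gripper_width': 0.0135}
```

carry_out:
  gripper: [1,1,1,1]
  linear:
    - [0,0,0]
    - [0,0,0]
    - [0,0,0]
    - [0,0,0]
  rot:
    - [0,0,0.05]
    - [0,0,0.05]
    - [0,0,0]
    - [0,0,0]

```text
t: 26.25
tcp_pos: [0.4725, -0.2121, 0.0987]
orientation: [3.141, 0.001, -0.203]
contact_force: [-5.7, -2.7, 2.8]
gripper_width: 0.0138
```

```bash
python3 - <<'E'
from h import *
st()
im=snapshot('wrist');cv2.imwrite('pics/w10.png',im)
E
```

```text
{'t': 26.25, 'tcp_pos': [0.4725, -0.2121, 0.0987], 'orientation': [3.1412, 0.0008, -0.2033], 'qpos': [-0.5114, 0.4558, 1.8375, -0.0009, 0.849, 1.2632], 'contact_force': [-5.7006, -2.6907, 2.8282], 'wrist_torque': [-0.4244, 1.0681, -0.0138], 'gripper_width': 0.0138}
```

View pics/w10.png

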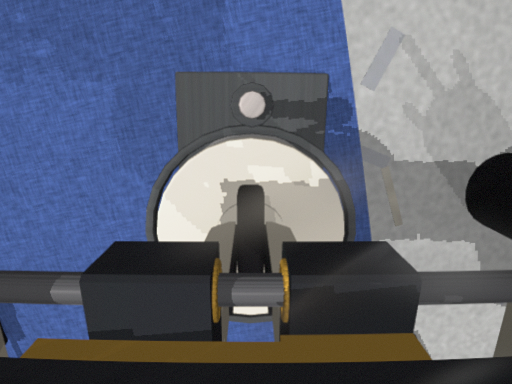

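The bar now points at the post in the image, with the hand still aligned to it after 1.92 rad. I'll push on in small steps to feel the stop.

carry_out:
  gripper: [1,1,1,1]
  linear:
    - [0,0,0]
    - [0,0,0]
    - [0,0,0]
    - [0,0,0]
  rot:
    - [0,0,0.04]
    - [0,0,0]
    - [0,0,0]
    - [0,0,0]

```text
t: 26.7
tcp_pos: [0.4725, -0.2121, 0.0987]
orientation: [3.141, 0.001, -0.242]
contact_force: [-5.5, -2.5, 3.9]
gripper_width: 0.0135
```

```bash
python3 - <<'E'
from h import *
st()
E
```

```text
{'t': 26.7, 'tcp_pos': [0.4725, -0.2121, 0.0987], 'orientation': [3.1409, 0.0009, -0.2423], 'qpos': [-0.5113, 0.4558, 1.8375, -0.0012, 0.849, 1.3026], 'contact_force': [-5.5175, -2.4704, 3.9229], 'wrist_torque': [-0.4671, 1.029, 0.3928], 'gripper_width': 0.0135}
```

carry_out:
  gripper: [1,1,1,1]
  linear:
    - [0,0,0]
    - [0,0,0]
    - [0,0,0]
    - [0,0,0]
  rot:
    - [0,0,0.05]
    - [0,0,0]
    - [0,0,0]
    - [0,0,0]

```text
t: 27.1
tcp_pos: [0.4727, -0.2121, 0.0987]
orientation: [3.141, 0.0, -0.292]
contact_force: [-4.8, -3.4, 2.5]
gripper_width: 0.0143
```

```bash
python3 - <<'E'
from h import *
st()
E
```

```text
{'t': 27.1, 'tcp_pos': [0.4727, -0.2121, 0.0987], 'orientation': [3.1409, 0.0004, -0.2919], 'qpos': [-0.5112, 0.4559, 1.8373, -0.001, 0.8486, 1.3522], 'contact_force': [-4.8295, -3.3519, 2.471], 'wrist_torque': [-0.5405, 0.8838, 0.5459], 'gripper_width': 0.0143}
```

The moment jumped to 0.39 and then 0.55 N m, so the cap is at its stop with the lid held against its own. Releasing and lifting away.

carry_out:
  gripper: [0.4,0.4,0.4,0.4,0.4,0.4,0.4,0.4,0.4,0.4,0.4,0.4]
  linear:
    - [0,0,0]
    - [0,0,0]
    - [0,0,0]
    - [0,0,0]
    - [0,0,0]
    - [0,0,-0.015]
    - [0,0,-0.03]
    - [0,0,-0.04]
    - [0,0,-0.035]
    - [0,0,0]
    - [0,0,0]
    - [0,0,0]
  rot:
    - [0,0,0]
    - [0,0,0]
    - [0,0,0]
    - [0,0,0]
    - [0,0,0]
    - [0,0,0]
    - [0,0,0]
    - [0,0,0]
    - [0,0,0]
    - [0,0,0]
    - [0,0,0]
    - [0,0,0]

```text
t: 28.3
tcp_pos: [0.4723, -0.2115, 0.2174]
orientation: [-3.141, 0.002, -0.296]
contact_force: [-0.0, -0.7, -0.6]
gripper_width: 0.0558
```

```bash
python3 - <<'E'
from h import *
st();c=calibration('wrist');im=snapshot('wrist')
print(proj(c,[[.4722,-.212,.113],[.5427,-.2265,.1]]))
cv2.imwrite('pics/w11.png',im);cv2.imwrite('pics/top11.png',snapshot('top'));cv2.imwrite('pics/scene11.png',snapshot('scene'))
E
```

```text
{'t': 28.3, 'tcp_pos': [0.4723, -0.2115, 0.2174], 'orientation': [-3.1411, 0.002, -0.2962], 'qpos': [-0.511, 0.2943, 1.7346, 0.0, 1.1147, 1.356], 'contact_force': [-0.0063, -0.7356, -0.6442], 'wrist_torque': [-0.0335, 0.1772, 0.0016], 'gripper_width': 0.0558}
[[249.7245644  189.40904896]
 [242.08016726 105.3989674 ]]
```

View pics/w11.png

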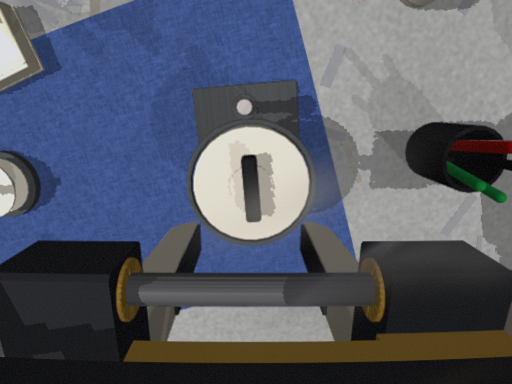

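View pics/top11.png

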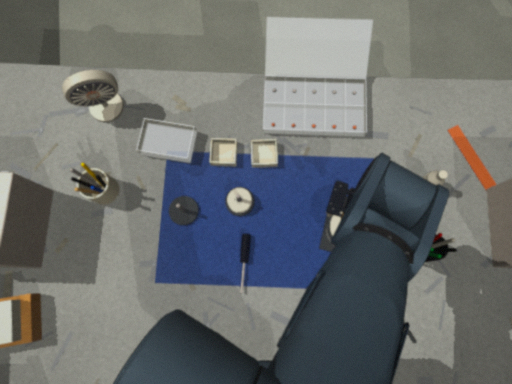

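View pics/scene11.png

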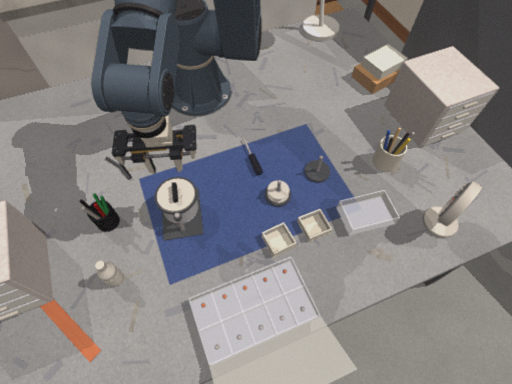

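The wrist view shows the lid over the canister, with the bar centre at (251,188) and the post at (244,106), both within 2 px of prediction. The bar sits about 0.06 rad short of the hand, which slipped past it at the stop. The scene view shows the spindle empty and everything else in place. Handing in.

```bash
python3 - <<'E'
from rig import sign_off
print(sign_off())
E
```

```text
the job is handed in; nothing more can be done
None
```

The silver wire is put away: the tall spool stands upright in the canister, the lid is over the mouth and the cap is screwed down to its stop. I handed the job in at about 28 s of the 72 s, with the gripper open and clear.

- **Spool:** I set it down to a +9 N floor contact. The wrist picture taken afterwards showed it upright and centred.
- **Lid:** I swung it by its bar until it met the stop, which pushed back with 9 N. It stopped within about 1 mm of where I had measured the canister's axis.
- **Cap:** It turned clockwise about 1.9 rad. The moment then rose from near 0 to 0.39 and 0.55 N m. On that last push the hand slipped about 0.06 rad past the bar, so the bar stopped there rather than moving on.
- **Last pictures:** The lid is over the mouth with bar and post within 2 px of prediction, spindle_a is empty, and the flat spool and other things look unmoved. In the last top view the arm hides part of the canister, so that check rests on the wrist and scene views.

No checks failed. My first measurements disagreed by a few mm: the two views of the spool by 2–3 mm (up to 6 mm for the spindle disc). The first post-to-cap distance came out at 75 mm instead of 72. Closer wrist pictures confirmed the positions before each grasp.

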